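# Load the curing lamp and hold its hood at the mark

## Task

Get the loose tabbed casting cured: set it upright, fully down in the empty pocket of the curing lamp with its tab in the slot towards the hood, like the casting already there, and let go of it. Then take the hood's bar handle, lift the hood against its spring until its pointer lines up with the brass index arm, and finish while still holding the hood there with the gripper, since it springs shut if let go. Leave the index arm, the other casting and everything else on the table as they are.

Things in the scene. Friction and masses are not known exactly. Their poses are not given: they have to be found in the camera images.
- block_center (a point): Loose off-white casting, standing on the table to the right of the lamp: a block 60 (x) x 30 (y) x 40 (z) mm, about 0.1 kg, with a low tab (12 mm long, 12 mm wide, 12 mm tall, at the foot) sticking out of its +x end. This point is the centre of the 60x30x40 block without the tab, 20 mm above its underside; x points to the tab, z up. It stands upright from the start.
- block_tab (a point): Middle of the loose casting's tab, 36 mm along its x from the block's centre and 6 mm above its underside.
- mate_center (a point): Identical casting already seated in the lamp's other pocket, nearer the robot; same point and axes as block_center.
- pocket (a point): Empty pocket of the lamp (fixed to the table; place and yaw vary), the one farther from the robot: centre of its floor, 8 mm above the table. 65 (x) x 35 (y) mm inside, rims 5 mm thick, 8 mm high. x points to the hood (robot's left, give or take 0.2 rad), y towards the robot, z up. A 17 mm wide slot for the tab is in the middle of the +x rim. The other, equal pocket is 80 mm along +y.
- pocket_slot (a point): Where the middle of the casting's tab comes to lie when seated: in the slot, 36 mm along the pocket's x from its centre and 6 mm above its floor.
- hinge (a point): Middle of the hood's hinge axis, at the left end of the lamp, 50 mm above the table; the axis runs along this point's y. Axes as those of pocket; it lies 195 mm along x and 40 mm along y from the pocket's centre.
- hood_bar (a point): Middle of the round steel bar handle (12 mm diameter, along y, 80 mm free between two posts) on the hood, a white panel 138 mm wide and 124 mm deep; the bar is 42 mm above its top, near its free edge on the pocket side. Shut, the bar lies 98 mm along -x (towards the pockets) and 45 mm up from the hinge axis. Axes turn with the hood; shut, they are those of the pocket.
- hood (a joint): Opening angle of the hood, rad: 0 shut, grows as the free edge rises, stop at 1.2. A spring closes it: it takes about 5 N up at the bar to start, about 11 N across the bar's radius at 0.75 rad.
- index (a joint): Angle of the brass index arm, rad, on the same axis and scale as the hood's opening: the hood's pointer (a dark tongue at its free edge, robot side) lines up with it when joint hood equals joint index. Set between 0.45 and 0.8 each time; stiff, but can be pushed aside.
- index_tip (a point): Round brass knob at the end of the index arm (6 mm thick arm, 112 mm long from the hinge axis), on the side of the lamp that faces the robot, 84.5 mm along +y from the hood's middle; x runs along the arm towards the hinge.
- jar: paint jar with white lid, 66 mm wide, 96 mm tall, at the far right; a bystander. Origin at the centre of its underside.
- dropper: white dropper bottle, 40 mm wide, 111 mm tall, at the far right; a bystander. Origin at the centre of its underside.
- eraser: eraser in a sleeve, 21x45x13 mm, far right; a bystander. Origin at the centre of its underside.
- note_pad: small pad of notes, 42x52x7 mm, near the robot on the right; a bystander. Origin at the centre of its underside.
- left_jar: clear jar with lid, 63 mm wide, 90 mm tall, behind the lamp; a bystander. Origin at the centre of its underside.
Things that resemble listed ones, but are neither listed nor needed, are in the scene too. Leave any blue look-alike of the part that bears mate_center alone.

How it is judged:
By the outcome, as a careful person would: the job done as asked, in the order asked, and still so for the second after the job is handed in, while the arm keeps its last pose, push and grip.
It also fails if it takes over 42 s, if anything falls off the work surface, if the arm or the gripper's body presses on something with over 40 N, if the wrist force passes 120 N, or if a joint passes its speed limit or range.

## Robot

A 7-joint arm with a two-finger parallel gripper is mounted at the origin on the work surface; the furniture and walls round the work are solid. World frame = base frame: x ahead of the robot, y to its left, z up, the work surface at z = 0. Lengths are in m, angles in rad, forces in N, time in s.
With the tool pointing down it reaches from about 0.425 to 0.875 m from the base axis. Payload 4.7 kg.
Tool frame: the origin (TCP) lies on the centre line of the jaws, within the pads' length; the fingertips stand 19 mm ahead of it and the grasp point (between the pads) is the TCP; x points along the fingers, z is the direction in which the jaws open and shut, and the axes are right-handed (so a half turn about x gives the same grasp; the last joint's range is limited). The gripper opens to 87 mm and grips with 3 to 60 N. Pads are 19 mm wide; open, the fingers measure 117 mm over their backs; the gripper's body (75 mm by 190 mm) begins 51 mm behind the grasp point.
Start: joints at [-1.163, 0.321, -0.07, 1.45, 0.023, 1.371, -0.057], TCP at [0.249, 0.6, 0.242] pointing down, gripper open.
Joint ranges: [-2.86, 2.86], [-0.3, 2.09], [-1.38, 1.24], [0.06, 2.45], [-1.56, 4.7], [0.09, 2.05], [-2.69, 2.69]. Speed limits (rad/s): [2.57, 2.57, 3.14, 3.14, 3.14, 3.14, 3.14].

## Interface

Orientations are given as a rotation vector (axis times angle).
In Python, from bench import get_state, get_image, camera_info, close_job gives the robot as it stands.
- The arm moves only by the tool jog_arm, never from a script. Its argument "targets" is a list of rows, each a list of 7 numbers: the turn, a rotation vector about the tool's x, y, z in degrees, then the shift along the tool's x, y, z in cm, then the finger opening in cm, from 0 to 8.7. In form: [[wx, wy, wz, tx, ty, tz, jaw], ...]. A call has 1 to 10 rows; each row shifts and turns the commanded pose from where the row before left it, along the tool's axes as they then stand; what a row does not reach is not made up. A row lasts 1/8 s, in which the tool goes at most 62.5 mm and 10.7 degrees, less where a joint would pass 70% of its speed; a pose out of reach is approached as far as the arm can. A call is refused whole if a number of a shift passes 6.25 or a number of a turn 10.7, either way. A call with a gripper value outside its range is refused whole. The fingers move at their own pace and stop on an object; "squeeze" is the grip in N (left out, the last holds). Time passes only in rows, so rows that do not move let the fingers close. It gives the time, the measured TCP pose, the force and the opening at its end, in the units of the state.
- get_state(): the state, without advancing time (a new reading comes with each control period).
- get_image(name): name is "scene" or "top"; returns (picture, depth): 384x512x3 uint8, red, green, blue; 384x512 float32, m along the optical axis (not along the pixel's ray), 0 where there is no reading.
- camera_info(name): a dict with "intrinsics" (3x3 intrinsics, pixels), "world_from_camera" (4x4, takes a point from camera to world coordinates). Camera axes: x right, y up, looking along -z (the intrinsics and any distortion apply to the point x, -y, -z); pixel columns grow to the right and rows downward; lengths in m; the calibration is good to about 2 mm. A picture is of the moment at which its call begins. camera_info takes no time and is no camera call.
- close_job(): hands the job in, once; it reports no verdict.
The state is a dict: "time": time; "joint_positions": joint angles; "qd": joint speeds; "joint_torque": joint torques, N m; "position": TCP position; "tool_rot": TCP orientation; "ft_force": force on the tool from outside, world axes, zero at the start; "torque": the same for the moment, N m; "grip_width": opening from 0.0 (shut) to 1.0 (fully open).
Only numpy, scipy, OpenCV 4.12 (cv2) and the standard library are available. Lean on these libraries where they do the work, as an engineer would, in place of code of your own. Each camera call takes 0.05 s, during which the arm holds its last target.

## Working session

There is one attempt and no reset: what is moved stays moved. The work goes in short steps, Python scripts to look and compute and a tool call to move; the robot and the scene stay as the last step left them, time stands still between calls to the robot, and variables do not carry over. Pictures are saved under pics/ and viewed, and the job is handed in when it is done.

Besides the shell and the picture viewer there is one more tool, called as name([rows], argument=value, ...), one row to a line, values as JSON. jog_arm: Moves the arm, as the interface text tells. Its arguments: {"type":"object","properties":{"targets":{"type":"array"},"squeeze":{"type":"number"}},"required":["targets"]}

```bash
mkdir -p pics; ls
cat > h.py <<'E'
import numpy as np, cv2
from bench import get_state,get_image,camera_info
from scipy.spatial.transform import Rotation as R
def grab(n,tag):
    im,d=get_image(n); cv2.imwrite(f'pics/{n}_{tag}.png',cv2.cvtColor(im,cv2.COLOR_RGB2BGR)); np.savez(f'pics/{n}_{tag}.npz',im=im,d=d); return im,d
def proj(n,P):
    c=camera_info(n);T=np.linalg.inv(np.array(c['world_from_camera']));K=np.array(c['intrinsics'])
    P=np.atleast_2d(P);q=P@T[:3,:3].T+T[:3,3];q=q*[1,-1,-1];u=q@K.T;return u[:,:2]/u[:,2:]
def ray(n,uv):
    c=camera_info(n);T=np.array(c['world_from_camera']);K=np.array(c['intrinsics'])
    uv=np.atleast_2d(uv).astype(float);r=np.c_[uv,np.ones(len(uv))]@np.linalg.inv(K).T*[1,-1,-1]
    return T[:3,3],r@T[:3,:3].T
def onplane(n,uv,z):
    o,d=ray(n,uv);return o+d*((z-o[2])/d[:,2])[:,None]
def cloud(n,d):
    v,u=np.mgrid[:d.shape[0],:d.shape[1]];o,r=ray(n,np.c_[u.ravel(),v.ravel()])
    return (o+r*d.ravel()[:,None]).reshape(*d.shape,3)
E
python3 - <<'E'
from h import *
s=get_state();print(s)
for n in('scene','top'):
    grab(n,'0');c=camera_info(n);print(c)
E
```

```text
pics
{'time': 0.0, 'joint_positions': array([-1.16290478,  0.32187406, -0.07010773,  1.45166011,  0.02263176,
        1.37077247, -0.05688633]), 'qd': array([ 1.39410354e-03, -9.48339145e-05,  1.04070981e-03, -1.76539285e-03,
       -4.17851698e-04, -1.87270586e-03, -5.47577033e-04]), 'joint_torque': array([ 1.02224032e-03, -4.91298151e+01, -4.03768541e-01, -3.12523162e+01,
       -6.40287506e-02,  4.41648276e-02,  2.24713913e-04]), 'position': array([0.24924782, 0.59976776, 0.24043597]), 'tool_rot': array([-0.91564166,  1.3716921 ,  0.91371947]), 'ft_force': array([-0.51688678,  0.85084539,  0.0112963 ]), 'torque': array([-0.01341111, -0.03831345, -0.01840115]), 'grip_width': 1.000241335369406}
{'intrinsics': array([[483.76411213,   0.        , 257.40484558],
       [  0.        , 483.76411213, 194.33273293],
       [  0.        ,   0.        ,   1.        ]]), 'world_from_camera': array([[ 0.79001004,  0.47792386, -0.38402204, -0.03319665],
       [-0.61304883,  0.60819438, -0.50425264, -0.71984863],
       [-0.00743432,  0.63378891,  0.77347033,  1.15554217],
       [ 0.        ,  0.        ,  0.        ,  1.        ]])}
{'intrinsics': array([[392.36324133,   0.        , 251.30053207],
       [  0.        , 392.36324133, 187.06817583],
       [  0.        ,   0.        ,   1.        ]]), 'world_from_camera': array([[ 1.28838472e-02,  9.86586741e-01, -1.62728636e-01,
         3.38834121e-01],
       [-9.99914159e-01,  1.30999552e-02,  2.55031074e-04,
        -2.88330496e-02],
       [ 2.38334811e-03,  1.62711381e-01,  9.86670830e-01,
         1.02110980e+00],
       [ 0.00000000e+00,  0.00000000e+00,  0.00000000e+00,
         1.00000000e+00]])}
```

View pics/scene_0.png

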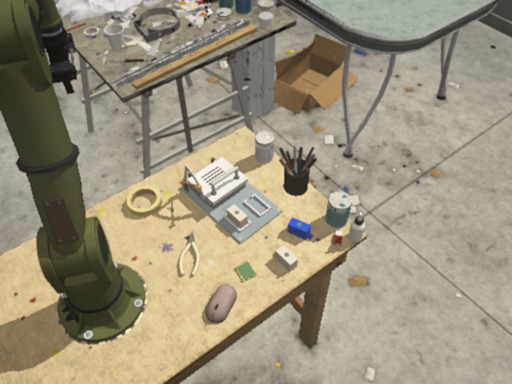

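View pics/top_0.png

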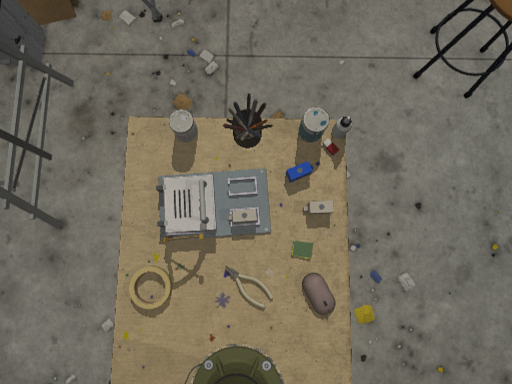

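Candidates for the casting in the top view are the off-white block at (320,207), with its tab at its left end, the blue one at (300,172) and the seated mate at (245,215). The off-white loose one fits the description and the blue one is the look-alike to leave alone. I'll enlarge to confirm.

Run:
```python
import cv2
a=cv2.imread('pics/top_0.png')[110:260,145:355];b=cv2.imread('pics/scene_0.png')[125:285,165:375]
cv2.imwrite('pics/ct.png',cv2.resize(a,None,fx=3.8,fy=3.8,interpolation=2));cv2.imwrite('pics/cs.png',cv2.resize(b,None,fx=3.7,fy=3.7,interpolation=2))
```

```text
(no output)
```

View pics/ct.png

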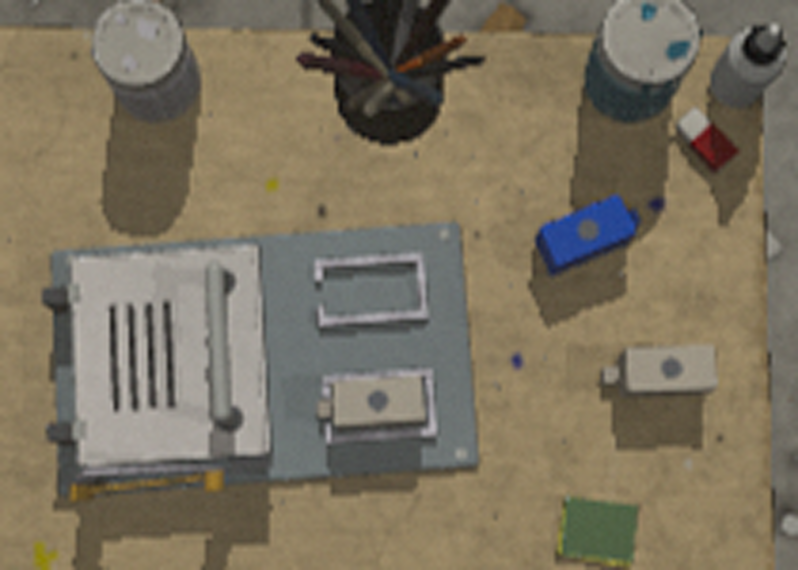

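View pics/cs.png

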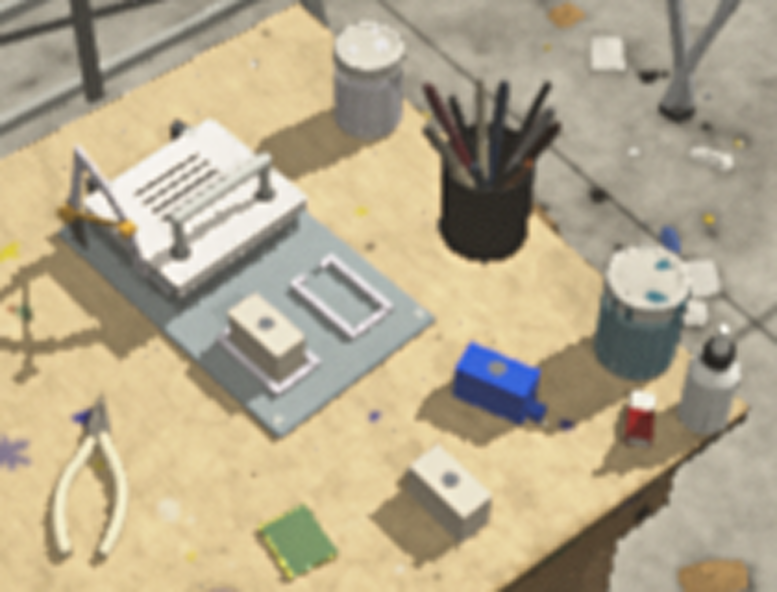

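The crop shows the off-white block at crop pixel (670,368) with its tab at (612,375), so it is the loose casting. The empty pocket is at (372,290) with its slot on the left, towards the hood. The bar runs from (215,270) to (228,415), and the brass arm is at (72–218,485). Next I measure.

Run:
```python
from h import *
def rect(p):
    (c,s,a)=cv2.minAreaRect((p[:,:2]*1000).astype(np.float32));return np.round(c,1),np.round(s,1),round(a,1)
for n in('top','scene'):
    f=np.load(f'pics/{n}_0.npz');im,d=f['im'],f['d'];P=cloud(n,d)
    v0,u0=np.mgrid[:384,:512]
    hsv=cv2.cvtColor(im,cv2.COLOR_RGB2HSV)
    def reg(x0,x1,y0,y1,z0,z1):
        return (P[...,0]>x0)&(P[...,0]<x1)&(P[...,1]>y0)&(P[...,1]<y1)&(P[...,2]>z0)&(P[...,2]<z1)&(d>0)
    # predicted from top pixels
    for name,uv,z in(('loose',(320,207),.04),('mate',(245,215),.048),('pocket',(243,186),.008)):
        c=onplane('top',[uv],z)[0]
        m=reg(c[0]-.04,c[0]+.04,c[1]-.05,c[1]+.05,z-.006,z+.008)
        p=P[m];print(n,name,c.round(4),len(p), 'zmed',np.median(p[:,2]).round(4) if len(p) else None, rect(p) if len(p)>5 else '')
    c=onplane('top',[(320,207)],0.)[0]
    m=reg(c[0]-.1,c[0]-.03,c[1]-.05,c[1]+.05,-.02,.02);print('table z',np.median(P[m][:,2]))
```

```text
top loose [ 0.4522 -0.2025  0.04  ] 291 zmed 0.0398 (array([ 452.2, -205.9]), array([30.2, 60.5]), 5.4)
top mate [ 0.4288 -0.0143  0.048 ] 293 zmed 0.0479 (array([427.9, -12.3]), array([30.2, 60. ]), 4.6)
top pocket [ 0.5085 -0.0073  0.008 ] 1099 zmed 0.0079 (array([508.5,  -7.3]), array([79.9, 99.7]), 0.2)
table z 0.00023731446356922703
scene loose [ 0.4522 -0.2025  0.04  ] 225 zmed 0.0394 (array([ 452.5, -206.9]), array([32.2, 62. ]), 1.8)
scene mate [ 0.4288 -0.0143  0.048 ] 189 zmed 0.0474 (array([428. , -13.9]), array([32.3, 61.2]), 5.5)
scene pocket [ 0.5085 -0.0073  0.008 ] 644 zmed 0.0076 (array([508.5,  -7. ]), array([99.7, 79.7]), 89.5)
table z -8.591705481908463e-05
```

Run:
```python
from h import *
from scipy import ndimage as nd
def rect(p):
    (c,s,a)=cv2.minAreaRect((p[:,:2]*1000).astype(np.float32));return np.round(c,1),np.round(s,1),round(a,2)
for n in('top','scene'):
    f=np.load(f'pics/{n}_0.npz');im,d=f['im'],f['d']
    S=4
    big=cv2.resize(im,None,fx=S,fy=S,interpolation=cv2.INTER_LINEAR)
    hsv=cv2.cvtColor(big,cv2.COLOR_RGB2HSV)
    for name,pt,z in(('loose',(.4522,-.2059,.04),.04),('mate',(.428,-.0125,.048),.048),('pocket',(.508,-.007,.016),.016)):
        u,v=proj(n,[pt])[0]
        print(n,name,(u,v),im[int(v)+0,int(u)+5])
        q=onplane
    # rasterise colors around on plane: orthorectified map 0.5mm
    for name,pt,z in(('loose',(.4522,-.2059),.04),('mate',(.428,-.0125),.048),('pocket',(.508,-.007),.016)):
        g=np.arange(-60,60,.5)/1000
        X,Y=np.meshgrid(g,g,indexing='ij') 
        # picture: rows down = -x, cols right = -y
        Pw=np.stack([pt[0]-X,pt[1]-Y,np.full_like(X,z)],-1).reshape(-1,3)
        uv=proj(n,Pw).reshape(*X.shape,2).astype(np.float32)
        o=cv2.remap(im,uv[...,0],uv[...,1],cv2.INTER_LINEAR)
        cv2.imwrite(f'pics/o_{n}_{name}.png',cv2.cvtColor(o,cv2.COLOR_RGB2BGR))
ims=[np.hstack([cv2.imread(f'pics/o_{n}_{k}.png') for k in('loose','mate','pocket')]) for n in('top','scene')]
cv2.imwrite('pics/ortho.png',np.vstack(ims)[:, :])
```

```text
top loose (np.float64(321.36887810598677), np.float64(206.9988498233205)) [158 151 136]
top mate (np.float64(244.25469952034283), np.float64(215.30938519135196)) [155 149 134]
top pocket (np.float64(242.81327642910546), np.float64(185.66691854448732)) [111 117 118]
scene loose (np.float64(285.75844446642446), np.float64(254.39828570212123)) [234 229 207]
scene mate (np.float64(236.16238752876959), np.float64(212.1899781885434)) [238 232 211]
scene pocket (np.float64(257.0747521704606), np.float64(204.36000708730492)) [106 108 104]
```

View pics/ortho.png

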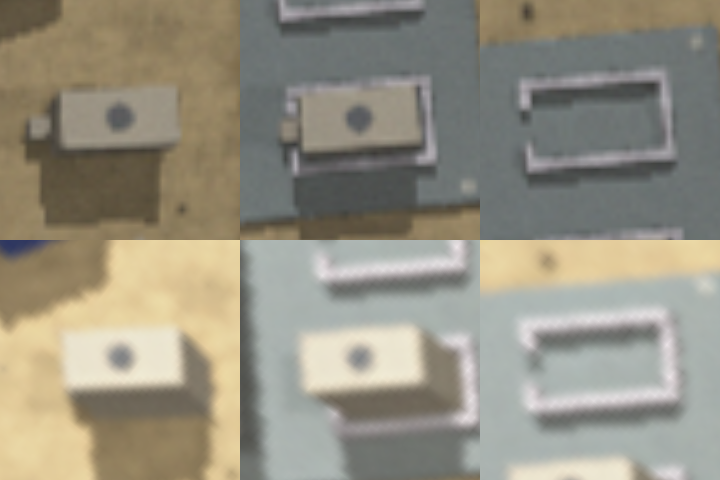

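Run:
```python
from h import *
C={'loose':(.4522,-.2059),'mate':(.428,-.0125),'pocket':(.508,-.007)}
for n in('top','scene'):
  for k in C:
    o=cv2.imread(f'pics/o_{n}_{k}.png').astype(int);b,g,r=o[...,0],o[...,1],o[...,2]
    if k=='pocket':
        L=(r+g+b)/3; m=(L>(135 if n=='top' else 195))&(abs(r-b)<25)&(r-g>=-2)
        m[:60]=0;m[200:]=0;m[:, :30]=0;m[:,205:]=0
    else:
        m=(r>(135 if n=='top' else 215))&(r-b<42)&(r-b>10)
    m=m.astype(np.uint8)
    nn,lab,st,ce=cv2.connectedComponentsWithStats(m)
    if k!='pocket': m=(lab==1+np.argmax(st[1:,4])).astype(np.uint8)
    if k!='pocket': m=cv2.morphologyEx(cv2.morphologyEx(m,cv2.MORPH_CLOSE,np.ones((25,25))),cv2.MORPH_OPEN,np.ones((31,31)))
    else: m=cv2.morphologyEx(m,cv2.MORPH_OPEN,np.ones((3,3)))
    ys,xs=np.nonzero(m)
    c,s,a=cv2.minAreaRect(np.c_[xs,ys].astype(np.float32))
    print(n,k,len(xs),'ctr',C[k][0]-(c[1]-120)*.0005,C[k][1]-(c[0]-120)*.0005,'size',np.array(s)*.5,'ang',a)
    cv2.imwrite(f'pics/m_{n}_{k}.png',m*255)
ims=[np.hstack([cv2.imread(f'pics/m_{n}_{k}.png') for k in C]) for n in('top','scene')]
cv2.imwrite('pics/masks.png',np.vstack(ims))
```

```text
top loose 6957 ctr 0.4551157485961914 -0.206299169921875 size [30.01109314 59.8119545 ] ang 86.98721313476562
top mate 6257 ctr 0.4297679214477539 -0.011780773162841797 size [28.29348564 57.2027359 ] ang 86.34777069091797
top pocket 3360 ctr 0.5087209167480469 -0.005165569305419922 size [45.58883667 75.43274689] ang 85.03025817871094
scene loose 6055 ctr 0.4540216323852539 -0.20651263275146484 size [27.07613564 57.66890335] ang 87.79740142822266
scene mate 5977 ctr 0.42947237014770506 -0.013002056121826172 size [27.24018478 56.8812027 ] ang 85.76361083984375
scene pocket 4077 ctr 0.5089557647705079 -0.005399467468261719 size [45.59384918 76.7384491 ] ang 84.68545532226562
```

View pics/masks.png

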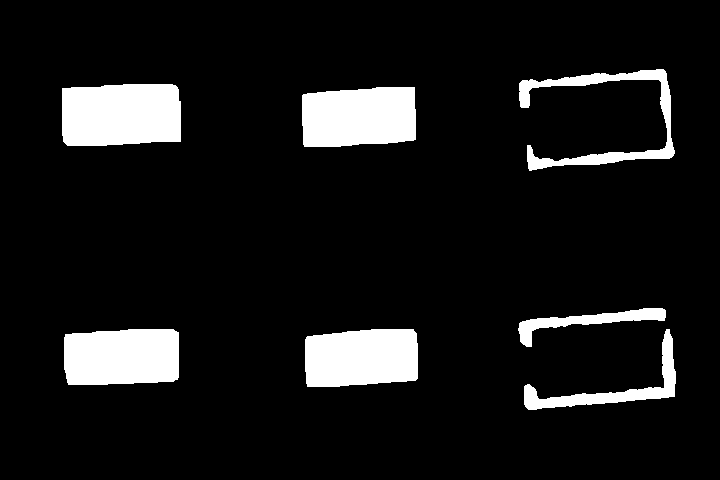

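```bash
cat >> h.py <<'E'
def Rt(yaw,tilt=0): # tool down, tool x=-z ; jaw (tool z) horizontal at yaw (rad) in world
    x=np.array([0,0,-1.]);z=np.array([np.cos(yaw),np.sin(yaw),0]);y=np.cross(z,x);return np.c_[x,y,z]
def rel(Rc,pc,Rg,pg):
    """turn (deg, tool axes) and shift (cm, tool axes of current)"""
    return np.degrees(R.from_matrix(Rc.T@Rg).as_rotvec()).round(2), (Rc.T@(np.array(pg)-pc)*100).round(2)
def now():
    s=get_state();return R.from_rotvec(s['tool_rot']).as_matrix(),s['position'],s
E
python3 - <<'E'
from h import *
Rc,pc,s=now();print(Rc.round(3),pc)
for yaw in(2.7,182.7):
    print(rel(Rc,pc,Rt(np.radians(yaw)),[.454,-.2064,.15]))
E
```

```text
[[-0.001 -0.923  0.384]
 [-0.002  0.384  0.923]
 [-1.    -0.    -0.002]] [0.24926315 0.59980302 0.24056327]
(array([ 6.474e+01, -9.000e-02,  6.000e-02]), array([  9.18, -49.83, -66.58]))
(array([-1.1526e+02, -7.0000e-02, -1.0000e-01]), array([  9.18, -49.83, -66.58]))
```

jog_arm([
  [0,0,0,0,-4.8,-2.3,8.7],
  [0,0,0,0,-4.8,-2.3,8.7],
  [0,0,0,0,-4.8,-2.3,8.7],
  [0,0,0,0,-4.8,-2.3,8.7],
  [0,0,0,0,-4.8,-2.3,8.7],
  [0,0,0,0,-4.8,-2.3,8.7],
  [0,0,0,0,-4.8,-2.3,8.7],
  [0,0,0,0,-3,-4.5,8.7],
  [0,0,0,0,-3,-4.5,8.7],
  [0,0,0,0,-3,-4.5,8.7],
])

```text
time: 1.35
position: [0.5292, 0.1616, 0.2412]
tool_rot: [-0.914, 1.371, 0.915]
ft_force: [0.9, 0.4, 0.4]
grip_width: 0.998
```

jog_arm([
  [0,0,0,0,-3,-4.5,8.7],
  [0,0,0,0,-3,-4.5,8.7],
  [0,0,0,0,-3,-4.5,8.7],
  [10.7,0,0,0,0,0,8.7],
  [10.7,0,0,0,0,0,8.7],
  [10.7,0,0,0,0,0,8.7],
  [10.7,0,0,0,0,0,8.7],
  [10.7,0,0,0,0,0,8.7],
  [10.7,0,0,0,0,0,8.7],
  [0,0,0,0,0,0,8.7],
])

```text
time: 2.6
position: [0.5603, 0.0043, 0.2412]
tool_rot: [-0.046, 1.571, 0.046]
ft_force: [-0.8, 0.9, 0.8]
grip_width: 0.998
```

Run:
```python
from h import *
Rc,pc,s=now();print(Rc.round(3),pc,s['time'],s['grip_width'],s['ft_force'])
print(rel(Rc,pc,Rt(np.radians(2.7)),[.454,-.2064,.12]))
```

```text
[[-0.001 -0.059  0.998]
 [-0.     0.998  0.059]
 [-1.    -0.    -0.001]] [0.56030349 0.00431222 0.24118043] 2.6 0.998067921667614 [-0.82111317  0.89477726  0.76146414]
(array([ 0.66, -0.04,  0.  ]), array([ 12.13, -20.41, -11.84]))
```

jog_arm([
  [0.7,0,0,0,-3.4,-2,6],
  [0,0,0,2,-4.2,-2.4,6],
  [0,0,0,2.6,-4.2,-2.4,6],
  [0,0,0,3,-4.2,-2.5,6],
  [0,0,0,3,-4.3,-2.5,6],
  [0,0,0,1.5,0,0,6],
  [0,0,0,0,0,0,6],
])

```text
time: 3.48
position: [0.4515, -0.2032, 0.1196]
tool_rot: [-0.036, 1.573, 0.037]
ft_force: [0.8, 0.5, 0.3]
grip_width: 0.688
```

Run:
```python
from h import *
Rc,pc,s=now();print(pc,s['time'])
print(rel(Rc,pc,Rt(np.radians(2.7)),[.454,-.2064,.037]))
for n in('top','scene'):
    grab(n,'1')
a=cv2.imread('pics/top_1.png')[150:260,260:380];b=cv2.imread('pics/scene_1.png')[185:295,225:345]
cv2.imwrite('pics/c1.png',cv2.resize(np.hstack([a,b]),None,fx=3.3,fy=3.3))
```

```text
[ 0.45154176 -0.20320655  0.11958377] 3.475
(array([-0.05, -0.12, -0.06]), array([ 8.26, -0.34,  0.25]))
```

View pics/c1.png

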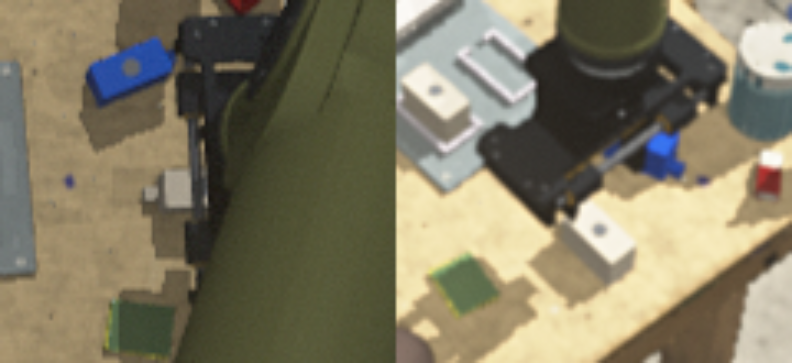

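The gripper, at crop (195,140) in the top view, straddles the white casting at (178,188). The blue look-alike at (130,70) is clear of the fingers.

jog_arm([
  [0,0,0,2.5,-0.3,0.2,6],
  [0,0,0,2.5,0,0,6],
  [0,0,0,2,0,0,6],
  [0,0,0,1.2,0,0,6],
  [0,0,0,0,0,0,6],
])

```text
time: 4.2
position: [0.4546, -0.2062, 0.0384]
tool_rot: [-0.036, 1.571, 0.036]
ft_force: [-0.2, 0.3, 1.1]
grip_width: 0.694
```

jog_arm([
  [0,0,0,0,0,0,4],
  [0,0,0,0,0,0,3],
  [0,0,0,0,0,0,2],
  [0,0,0,0,0,0,2],
  [0,0,0,0,0,0,2],
], squeeze=20)

```text
time: 4.82
position: [0.4545, -0.207, 0.0389]
tool_rot: [-0.035, 1.57, 0.035]
ft_force: [0.1, 1.2, 1.2]
grip_width: 0.343
```

jog_arm([
  [0,0,0,-2,0,0,2],
  [0,0,0,-3,0,0,2],
  [0,0,0,-3,0,0,2],
  [-2.3,0,0,0,3,0.8,2],
  [0,0,0,0,4.2,1.1,2],
  [0,0,0,0,4.2,1.1,2],
  [0,0,0,0,4.2,1.1,2],
  [0,0,0,0,4,0.2,2],
  [0,0,0,0,0,0,2],
])

```text
time: 5.95
position: [0.4812, -0.0046, 0.118]
tool_rot: [-0.07, 1.571, 0.072]
ft_force: [-0.6, -0.9, -2.2]
grip_width: 0.342
```

Run:
```python
from h import *
Rc,pc,s=now();print(pc,s['time'],s['grip_width'],s['ft_force'])
print(rel(Rc,pc,Rt(np.radians(4.9)),[.5088,-.0053,.12]))
for n in('top','scene'):
    grab(n,'2')
a=cv2.imread('pics/top_2.png')[150:260,190:310];b=cv2.imread('pics/scene_2.png')[145:255,195:315]
cv2.imwrite('pics/c2.png',cv2.resize(np.hstack([a,b]),None,fx=3.3,fy=3.3))
```

```text
[ 0.48122868 -0.00458271  0.11802505] 5.95 0.3416746033267102 [-0.62196603 -0.89865701 -2.22941372]
(array([ 0.29, -0.06, -0.06]), array([-0.2 , -0.32,  2.74]))
```

View pics/c2.png

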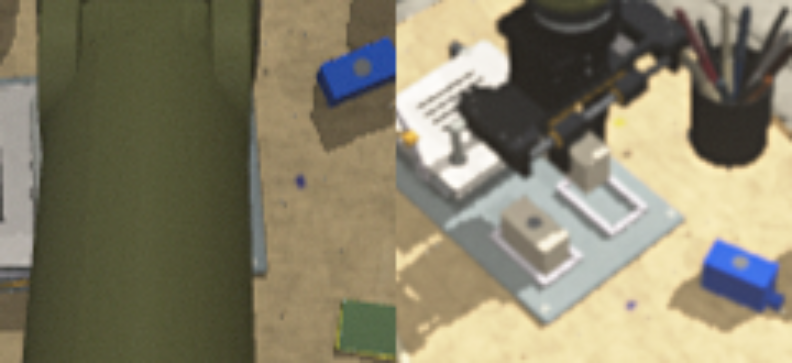

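Run:
```python
from h import *
for n in('top','scene'):
    f=np.load(f'pics/{n}_0.npz');P=cloud(n,f['d'])
    m=(abs(P[...,1])<.08)&(P[...,0]>.55)&(P[...,0]<.75)&(P[...,2]>.07)
    p=P[m];print(n,len(p),p.min(0),p.max(0),np.percentile(p[:,0],[1,5]))
```

```text
top 931 [ 0.58941672 -0.07513424  0.07000238] [0.70462038 0.0383239  0.16180474] [0.59341853 0.60703916]
scene 763 [ 0.5877426  -0.07622691  0.07003616] [0.70782507 0.03737731 0.16361016] [0.59330984 0.60453512]
```

Run:
```python
from h import *
for n in('top','scene'):
    f=np.load(f'pics/{n}_0.npz');P=cloud(n,f['d'])
    m=(P[...,1]<.045)&(P[...,1]>-.06)&(P[...,0]>.56)&(P[...,0]<.625)&(P[...,2]>.05)
    p=P[m];p=p[np.argsort(p[:,0])];print(n,len(p));print(p[::max(1,len(p)//25)].round(3).tolist())
```

```text
top 208
[[0.589, -0.007, 0.158], [0.593, -0.007, 0.162], [0.599, -0.013, 0.142], [0.602, 0.001, 0.131], [0.604, -0.011, 0.142], [0.606, -0.013, 0.136], [0.607, -0.048, 0.141], [0.61, -0.041, 0.131], [0.611, -0.019, 0.092], [0.612, -0.017, 0.054], [0.612, -0.014, 0.081], [0.612, -0.022, 0.062], [0.613, -0.006, 0.051], [0.613, -0.027, 0.059], [0.614, -0.024, 0.093], [0.614, -0.002, 0.064], [0.615, -0.032, 0.063], [0.616, -0.029, 0.095], [0.617, -0.036, 0.117], [0.618, -0.037, 0.071], [0.618, 0.006, 0.059], [0.62, -0.005, 0.106], [0.621, 0.008, 0.092], [0.622, 0.01, 0.096], [0.623, -0.039, 0.111], [0.625, 0.027, 0.136]]
scene 230
[[0.588, -0.012, 0.161], [0.594, -0.009, 0.142], [0.598, 0.004, 0.136], [0.601, -0.01, 0.125], [0.603, -0.016, 0.137], [0.606, -0.049, 0.13], [0.608, -0.016, 0.125], [0.611, -0.024, 0.092], [0.612, -0.014, 0.073], [0.613, -0.015, 0.113], [0.613, -0.026, 0.087], [0.614, -0.009, 0.054], [0.614, -0.017, 0.061], [0.615, -0.031, 0.055], [0.615, -0.028, 0.084], [0.615, -0.034, 0.066], [0.616, -0.008, 0.092], [0.616, -0.028, 0.073], [0.617, -0.003, 0.091], [0.618, -0.042, 0.099], [0.619, -0.014, 0.09], [0.62, -0.016, 0.101], [0.622, -0.038, 0.097], [0.623, -0.018, 0.095], [0.624, -0.045, 0.088], [0.625, -0.048, 0.09]]
```

The pen tips at about (0.589,-0.007,0.16) would be hit by the 190 mm gripper body, which reaches x≈0.604 with this grip. So I'll regrip lengthwise, with the jaws along the 60 mm side and the grip high on the block. First I check the clearance to the bar.

Run:
```python
from h import *
yaw=np.radians(94.8);ex=np.array([np.cos(yaw),np.sin(yaw)]);ey=np.array([-np.sin(yaw),np.cos(yaw)])
for n in('top','scene'):
    f=np.load(f'pics/{n}_0.npz');P=cloud(n,f['d']);q=P[...,:2]-[.5088,-.0053]
    a=q@ex;b=q@ey;z=P[...,2]
    m=(a>.05)&(a<.2)&(b>-.04)&(b<.12)&(z>.075)&(z<.25)
    print(n,m.sum())
    for lo in np.arange(-.02,.10,.01):
        k=m&(b>=lo)&(b<lo+.01)&(a<.15)
        if k.any():print(round(lo,3),k.sum(),'a',np.percentile(a[k],[2,50,98]).round(4),'z max/med',z[k].max().round(4),np.median(z[k]).round(4))
    # near-side edge & panel
    m=(a>.06)&(a<.25)&(b>0)&(b<.08)&(z>.03)
    print('panel a range',np.percentile(a[m],[0.2,99.8]))
    u0=0
```

```text
top 252
-0.01 19 a [0.092  0.0962 0.1016] z max/med 0.1037 0.0981
0.0 20 a [0.092  0.0966 0.1021] z max/med 0.1038 0.0997
0.01 21 a [0.0906 0.0969 0.1023] z max/med 0.1037 0.101
0.02 20 a [0.0911 0.0954 0.1004] z max/med 0.1031 0.0994
0.03 21 a [0.0911 0.0959 0.1011] z max/med 0.1029 0.0997
0.04 23 a [0.0918 0.0962 0.1016] z max/med 0.1039 0.0996
0.05 22 a [0.0912 0.0969 0.1023] z max/med 0.1021 0.099
0.06 21 a [0.0907 0.0952 0.1017] z max/med 0.1041 0.0983
0.07 20 a [0.091  0.0955 0.1006] z max/med 0.1034 0.1005
0.08 24 a [0.0916 0.0962 0.1016] z max/med 0.1022 0.099
0.09 6 a [0.0941 0.0956 0.0989] z max/med 0.0999 0.0969
panel a range [0.07165271 0.21131896]
scene 204
-0.01 13 a [0.0892 0.0925 0.0968] z max/med 0.1037 0.0929
0.0 17 a [0.0863 0.0918 0.0993] z max/med 0.1038 0.0985
0.01 11 a [0.089  0.0915 0.1007] z max/med 0.1072 0.0977
0.02 15 a [0.0898 0.0932 0.1008] z max/med 0.103 0.0973
0.03 13 a [0.0878 0.0936 0.1019] z max/med 0.1054 0.0988
0.04 11 a [0.0869 0.0929 0.0981] z max/med 0.1054 0.0979
0.05 13 a [0.0886 0.0929 0.098 ] z max/med 0.1032 0.1012
0.06 16 a [0.0877 0.0933 0.0991] z max/med 0.1063 0.0986
0.07 12 a [0.09   0.0933 0.1029] z max/med 0.1043 0.1001
0.08 26 a [0.0897 0.0931 0.0991] z max/med 0.1028 0.0937
0.09 5 a [0.0898 0.0934 0.0959] z max/med 0.0976 0.0923
panel a range [0.06802164 0.21220914]
```

jog_arm([
  [0,0,0,0,-4.5,-1,2],
  [0,0,0,0,-5,-1.2,2],
  [0,0,0,0.5,-5.2,-1.2,2],
  [0,0,0,1.4,-5,-1.1,2],
  [0,0,0,2.5,0,0,2],
  [0,0,0,2,0,0,2],
  [0,0,0,0.8,0,0,2],
  [0,0,0,0,0,0,2],
])

```text
time: 7.05
position: [0.453, -0.209, 0.0464]
tool_rot: [-0.066, 1.571, 0.065]
ft_force: [0.6, -0.6, -0.6]
grip_width: 0.342
```

jog_arm([
  [0,0,0,0.6,0,0,2],
  [0,0,0,0.1,0,0,2],
  [0,0,0,0,0,0,2],
])

```text
time: 7.42
position: [0.4537, -0.2082, 0.0398]
tool_rot: [-0.066, 1.569, 0.067]
ft_force: [-0.5, 0.2, -1.7]
grip_width: 0.341
```

jog_arm([
  [0,0,0,0.1,0,0,2],
  [0,0,0,0,0,0,2],
  [0,0,0,0,0,0,4.5],
  [0,0,0,0,0,0,6],
  [0,0,0,0,0,0,6],
  [0,0,0,-3,0,0,6],
  [0,0,0,-4,0,0,8.2],
  [-10,0,0,0,0,0,8.2],
  [-10,0,0,0,0,0,8.2],
  [-10,0,0,0,0,0,8.2],
])

```text
time: 8.68
position: [0.4536, -0.2083, 0.1087]
tool_rot: [-0.481, 1.516, 0.481]
ft_force: [-0.2, 0.3, -0.5]
grip_width: 0.938
```

jog_arm([
  [-10,0,0,0,0,0,8.2],
  [-10,0,0,0,0,0,8.2],
  [-10,0,0,0,0,0,8.2],
  [-10,0,0,0,0,0,8.2],
  [-10,0,0,0,0,0,8.2],
  [-10,0,0,0,0,0,8.2],
  [0,0,0,0,0,0,8.2],
])

```text
time: 9.55
position: [0.4535, -0.2083, 0.1085]
tool_rot: [-1.27, 1.169, 1.27]
ft_force: [0.1, -0.0, -0.6]
grip_width: 0.939
```

Run:
```python
from h import *
Rc,pc,s=now();print(Rc.round(3),pc,s['time'],s['grip_width'])
for n in('top','scene'):
    im,d=grab(n,'3');P=cloud(n,d)
    m=(abs(P[...,0]-.454)<.03)&(abs(P[...,1]+.208)<.05)&(abs(P[...,2]-.04)<.006)
    p=P[m];print(n,len(p),cv2.minAreaRect((p[:,:2]*1000).astype(np.float32)) if len(p)>5 else 0)
a=cv2.imread('pics/top_3.png')[150:260,260:380];b=cv2.imread('pics/scene_3.png')[185:295,225:345]
cv2.imwrite('pics/c3.png',cv2.resize(np.hstack([a,b]),None,fx=3.3,fy=3.3))
```

```text
[[ 0.    -0.997 -0.082]
 [ 0.    -0.082  0.997]
 [-1.    -0.     0.   ]] [ 0.45349448 -0.20834519  0.10853777] 9.55 0.9385853347218043
top 90 ((452.3103332519531, -206.8611602783203), (28.28287124633789, 38.186302185058594), 4.403480529785156)
scene 225 ((452.3677673339844, -208.7421417236328), (33.17903518676758, 62.06562423706055), 3.2271177768707275)
```

View pics/c3.png

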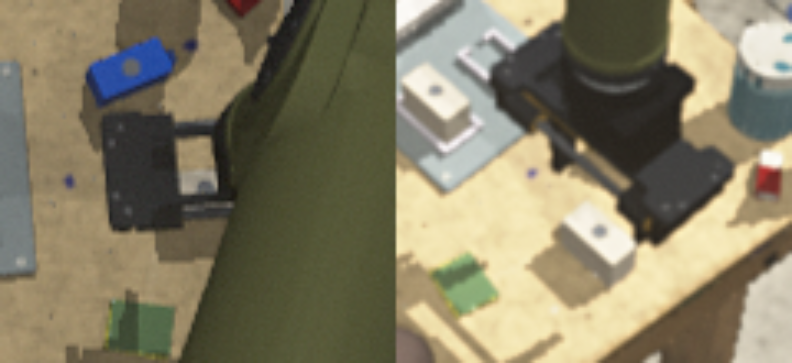

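The block is standing, at crop (200,185) in the top view, and the gripper is turned 90° and lined up over its length. Now I lower to a high grip.

jog_arm([
  [0,0,0,2.5,0,0,8.2],
  [0,0,0,2.3,0,0,8.2],
  [0,0,0,1.1,0,0,8.2],
  [0,0,0,0,0,0,8.2],
  [0,0,0,0,0,0,7],
  [0,0,0,0,0,0,6],
  [0,0,0,0,0,0,5],
  [0,0,0,0,0,0,5],
  [0,0,0,0,0,0,5],
])

```text
time: 10.78
position: [0.454, -0.2081, 0.0501]
tool_rot: [-1.271, 1.167, 1.271]
ft_force: [-1.6, 2.0, 5.4]
grip_width: 0.687
```

jog_arm([
  [0,0,0,-2,0,0,5],
  [0,0,0,-3,0,0,5],
  [0,0,0,-3,0,0,5],
  [0,0,0,0,-0.5,3,5],
  [0,0,0,0,-1.5,4.3,5],
  [0,0,0,0,-1.8,4.3,5],
  [0,0,0,0,-1.8,4.3,5],
  [0,0,0,0,-1.4,3.8,5],
  [0,0,0,0,0,0,5],
])

```text
time: 11.9
position: [0.5069, -0.0023, 0.1288]
tool_rot: [-1.275, 1.165, 1.276]
ft_force: [-0.5, -0.7, -1.2]
grip_width: 0.687
```

Run:
```python
from h import *
Rc,pc,s=now();print(pc,s['time'],s['grip_width'],s['ft_force'])
print(rel(Rc,pc,Rt(np.radians(94.9)),[.509,-.0063,.058]))
for n in('top','scene'):
    im,d=grab(n,'4')
b=cv2.imread('pics/scene_4.png')[130:250,185:325];a=cv2.imread('pics/top_4.png')[130:250,170:310]
cv2.imwrite('pics/c4.png',cv2.resize(np.hstack([a,b]),None,fx=2.8,fy=2.8))
```

```text
[ 0.50688799 -0.00234623  0.12884831] 11.9 0.6868803410825255 [-0.48547287 -0.65951086 -1.24714703]
(array([ 0.3 ,  0.03, -0.03]), array([ 7.08, -0.18, -0.42]))
```

View pics/c4.png

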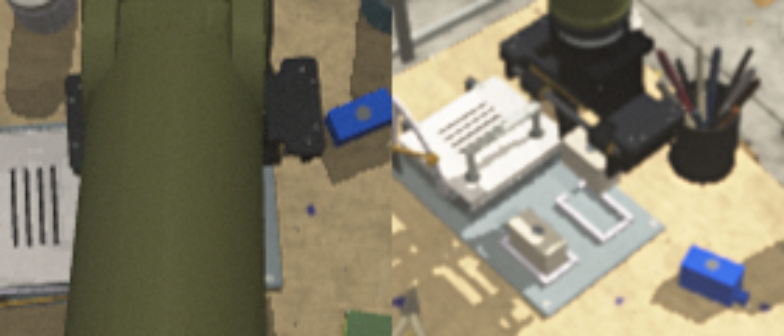

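jog_arm([
  [0.3,0,0,1,-0.2,-0.4,5],
  [0,0,0,2,0,0,5],
  [0,0,0,1.7,0,0,5],
  [0,0,0,0,0,0,5],
])

```text
time: 12.5
position: [0.5074, -0.0108, 0.0807]
tool_rot: [-1.265, 1.175, 1.269]
ft_force: [1.0, -0.5, -0.2]
grip_width: 0.688
```

Run:
```python
from h import *
Rc,pc,s=now();print(pc,s['time'],s['grip_width'],s['ft_force'])
print(rel(Rc,pc,Rt(np.radians(94.9)),[.509,-.0063,.058]))
im,d=grab('scene','5')
yaw=np.radians(94.9);ex=np.array([np.cos(yaw),np.sin(yaw),0]);ey=np.array([-np.sin(yaw),np.cos(yaw),0])
# predicted block bottom right edge, from TCP
o=np.array([pc[0],pc[1],pc[2]-.05])
S=5;r0,c0=175,220
b=cv2.resize(cv2.imread('pics/scene_5.png')[r0:r0+70,c0:c0+80],None,fx=9,fy=8,interpolation=2)
def dr(pts,col):
    uv=proj('scene',np.array(pts));uv=((uv-[c0,r0]+.5)*[9,8]).astype(int);cv2.polylines(b,[uv.reshape(-1,1,2)],True,col,1)
dr([o+sx*.03*ex+sy*.015*ey for sx,sy in((-1,-1),(-1,1),(1,1),(1,-1))],(0,0,255))
q=np.array([.5088,-.0053,.016])
for hx,hy in((.0325,.0175),(.0375,.0225)):dr([q+sx*hx*ex+sy*hy*ey for sx,sy in((-1,-1),(-1,1),(1,1),(1,-1))],(0,160,0))
cv2.imwrite('pics/c5.png',b)
```

```text
[ 0.50742289 -0.01083609  0.08069839] 12.5 0.6879916111234969 [ 0.97721913 -0.49803278 -0.20996821]
(array([-0.44, -0.02, -0.22]), array([ 2.27, -0.2 ,  0.44]))
```

View pics/c5.png

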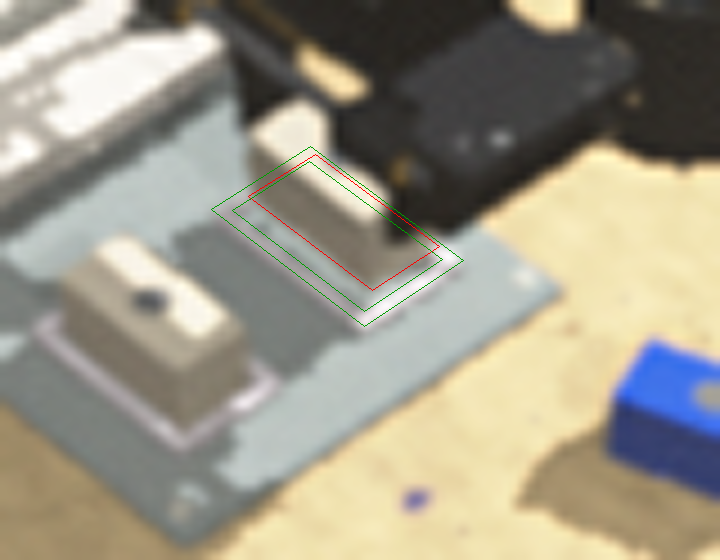

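jog_arm([
  [-0.3,0,0,0.5,-0.15,0.4,5],
  [0,0,0,0,0,0,5],
  [0,0,0,0,0,0,5],
  [0,0,0,0,0,0,5],
])

```text
time: 13.05
position: [0.5104, -0.0058, 0.0778]
tool_rot: [-1.271, 1.168, 1.271]
ft_force: [-0.0, 0.4, -0.8]
grip_width: 0.687
```

Run:
```python
from h import *
Rc,pc,s=now();print(pc,s['time'],s['grip_width'],s['ft_force'],s['qd'].round(3))
print(rel(Rc,pc,Rt(np.radians(94.9)),[.509,-.0063,.058]))
```

```text
[ 0.51039533 -0.005793    0.07784487] 13.05 0.6869704064378477 [-0.04387837  0.35735104 -0.82966096] [ 0.     0.001  0.001  0.001  0.001  0.002 -0.001]
(array([-0.06,  0.  ,  0.03]), array([ 1.98,  0.14, -0.04]))
```

jog_arm([
  [0,0,0,0,0.1,0,5],
  [0,0,0,0.6,0,0,5],
  [0,0,0,0.6,0,0,5],
  [0,0,0,0.3,0,0,5],
  [0,0,0,0,0,0,5],
  [0,0,0,0,0,0,5],
])

```text
time: 13.8
position: [0.5093, -0.0059, 0.0626]
tool_rot: [-1.271, 1.168, 1.271]
ft_force: [0.0, 0.4, -0.0]
grip_width: 0.684
```

jog_arm([
  [0,0,0,0.3,0,0,5],
  [0,0,0,0.15,0,0,5],
  [0,0,0,0,0,0,5],
  [0,0,0,0,0,0,5],
])

```text
time: 14.3
position: [0.5093, -0.0059, 0.0582]
tool_rot: [-1.271, 1.168, 1.271]
ft_force: [-1.2, 0.4, 0.2]
grip_width: 0.685
```

jog_arm([
  [0,0,0,0,0,0,6.3],
  [0,0,0,0,0,0,7.2],
  [0,0,0,0,0,0,7.4],
  [0,0,0,-1.5,0,0,7.4],
  [0,0,0,-3,0,0,7.4],
  [0,0,0,-3,0,0,7.4],
  [0,0,0,-3,0,0,7.4],
  [0,0,0,0,0,0,7.4],
])

```text
time: 15.3
position: [0.5113, -0.0059, 0.1666]
tool_rot: [-1.273, 1.163, 1.267]
ft_force: [-0.3, -0.2, -0.5]
grip_width: 0.848
```

Run:
```python
from h import *
Rc,pc,s=now();print(pc,s['time'],s['grip_width'],s['ft_force'])
im,d=grab('scene','6');P=cloud('scene',d)
m=(abs(P[...,0]-.509)<.03)&(abs(P[...,1]+.005)<.045)&(abs(P[...,2]-.048)<.006)
p=P[m];print(len(p),np.median(p[:,2]),np.percentile(p[:,2],[5,95]),cv2.minAreaRect((p[:,:2]*1000).astype(np.float32)))
r0,c0=165,200
b=cv2.resize(cv2.imread('pics/scene_6.png')[r0:r0+80,c0:c0+100],None,fx=8,fy=7,interpolation=2)
cv2.imwrite('pics/c6.png',b)
```

```text
[ 0.51131879 -0.00587037  0.16662443] 15.3 0.8480593285251434 [-0.27450071 -0.21093013 -0.51639477]
177 0.047222045700355375 [0.04343399 0.05162396] ((506.5188293457031, -8.719459533691406), (32.414798736572266, 62.83070755004883), 5.870293617248535)
```

View pics/c6.png

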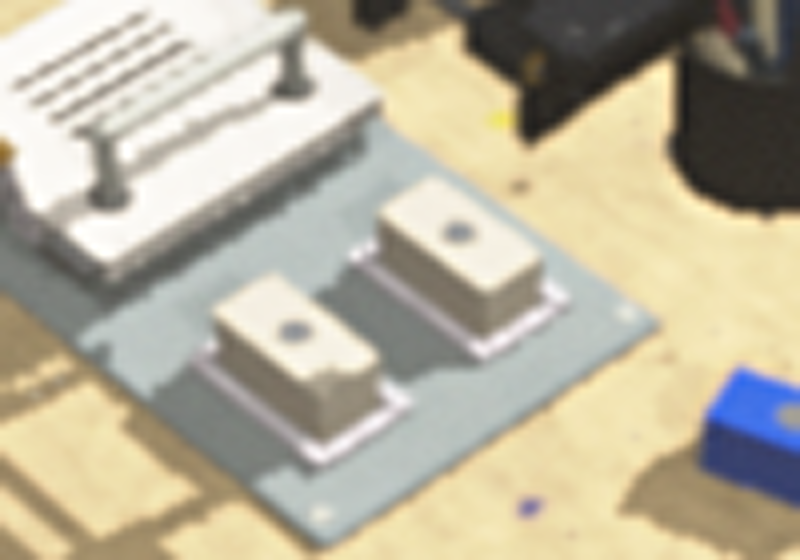

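The casting is in the empty pocket at crop (460,255), level with the mate. Its top is at z≈0.047, against 0.0474 for the mate. Next I measure the index arm.

Run:
```python
from h import *
yaw=np.radians(94.9);ex=np.array([np.cos(yaw),np.sin(yaw)]);ey=np.array([-np.sin(yaw),np.cos(yaw)])
for n in('top','scene'):
    f=np.load(f'pics/{n}_0.npz');im=f['im'];P=cloud(n,f['d']);q=P[...,:2]-[.5088,-.0053]
    a=q@ex;b=q@ey;z=P[...,2]
    hsv=cv2.cvtColor(im,cv2.COLOR_RGB2HSV)
    m=(b>.105)&(b<.145)&(a>.05)&(a<.25)&(z>.02)
    br=m&(hsv[...,1]>130)&(hsv[...,0]<30)
    print(n,m.sum(),br.sum())
    v,u=np.nonzero(m)
    for i in range(0,len(u),max(1,len(u)//40)):
        y,x=v[i],u[i];print((x,y),a[y,x].round(3),b[y,x].round(3),z[y,x].round(3),im[y,x],hsv[y,x,:2],'B' if br[y,x] else '')
a=cv2.imread('pics/top_0.png')[200:250,150:230];b=cv2.imread('pics/scene_0.png')[150:210,165:245]
cv2.imwrite('pics/c7.png',np.vstack([cv2.resize(a,None,fx=6,fy=5.5,interpolation=2),cv2.resize(b,None,fx=6,fy=5.3,interpolation=2)]))
```

```text
top 359 56
(np.int64(215), np.int64(227)) 0.073 0.105 0.056 [163 158 153] [15 16] 
(np.int64(207), np.int64(228)) 0.093 0.106 0.052 [175 170 165] [15 15] 
(np.int64(215), np.int64(228)) 0.073 0.108 0.056 [142 138 134] [15 14] 
(np.int64(194), np.int64(229)) 0.125 0.106 0.051 [174 170 164] [18 15] 
(np.int64(202), np.int64(229)) 0.105 0.108 0.054 [107 101  97] [12 24] 
(np.int64(210), np.int64(229)) 0.086 0.109 0.052 [144 141 135] [20 16] 
(np.int64(175), np.int64(230)) 0.172 0.105 0.052 [162 158 151] [19 17] 
(np.int64(183), np.int64(230)) 0.152 0.107 0.053 [173 168 162] [16 16] 
(np.int64(191), np.int64(230)) 0.133 0.108 0.051 [137 134 128] [20 17] 
(np.int64(199), np.int64(230)) 0.113 0.11 0.053 [130 127 121] [20 18] 
(np.int64(207), np.int64(230)) 0.094 0.111 0.052 [69 69 66] [30 11] 
(np.int64(215), np.int64(230)) 0.074 0.112 0.054 [68 69 67] [45  7] 
(np.int64(172), np.int64(231)) 0.179 0.107 0.053 [157 154 146] [22 18] 
(np.int64(180), np.int64(231)) 0.16 0.109 0.052 [121 120 112] [27 19] 
(np.int64(188), np.int64(231)) 0.14 0.11 0.054 [84 83 79] [24 15] 
(np.int64(206), np.int
[... 4356 characters left out ...]
), np.int64(193)) 0.108 0.121 0.071 [101  96  94] [ 9 18] 
(np.int64(204), np.int64(194)) 0.115 0.107 0.049 [237 228 217] [17 22] 
(np.int64(203), np.int64(196)) 0.104 0.118 0.059 [111 106 104] [ 9 16] 
(np.int64(204), np.int64(197)) 0.1 0.118 0.058 [116 108 105] [ 8 24] 
(np.int64(205), np.int64(198)) 0.114 0.106 0.031 [101  99  93] [23 20] 
(np.int64(207), np.int64(199)) 0.093 0.113 0.051 [102 101  97] [24 13] 
(np.int64(209), np.int64(200)) 0.086 0.111 0.05 [121 116 110] [16 23] 
(np.int64(210), np.int64(201)) 0.084 0.11 0.047 [117 115 111] [20 13] 
(np.int64(211), np.int64(202)) 0.078 0.11 0.048 [110 108 104] [20 14] 
(np.int64(213), np.int64(203)) 0.071 0.109 0.049 [131 124 117] [15 27]
```

View pics/c7.png

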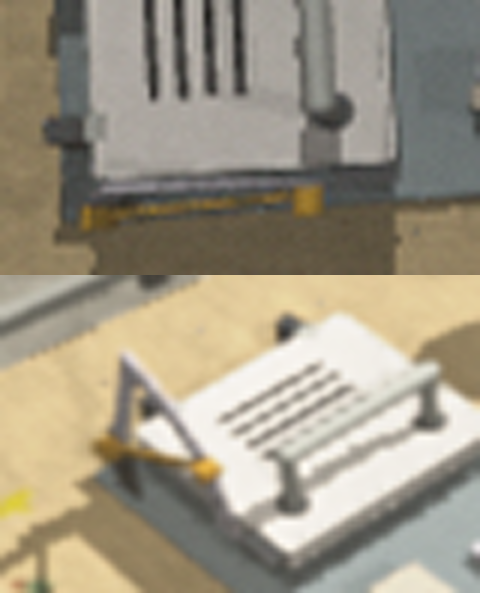

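Run:
```python
from h import *
yaw=np.radians(94.9);ex=np.array([np.cos(yaw),np.sin(yaw),0]);ey=np.array([-np.sin(yaw),np.cos(yaw),0])
p0=np.array([.5088,-.0053,0])
rays=[]
for n,(x0,x1,y0,y1) in(('top',(196,206,230,240)),('scene',(194,203,183,190))):
    f=np.load(f'pics/{n}_0.npz');im=f['im'];P=cloud(n,f['d'])
    hsv=cv2.cvtColor(im,cv2.COLOR_RGB2HSV)
    m=np.zeros(im.shape[:2],bool);m[y0:y1,x0:x1]=1;m&=(hsv[...,1]>120)&(hsv[...,0]<30)
    q=P-p0;a=q@ex;b=q@ey
    if n=='scene': m&=P[...,2]>.09
    m2=m&(np.abs(a-.1)<.013)&(b>.11)
    v,u=np.nonzero(m2);print(n,len(u),u.mean(),v.mean(),(u.min(),u.max()),(v.min(),v.max()),'a',np.median(a[m2]),'b',np.median(b[m2]),'z',np.median(P[m2][:,2]))
    rays.append((n,(u.mean(),v.mean())))
    br=(hsv[...,1]>95)&(hsv[...,0]<30)&(b>.118)&(b<.137)&(a>.09)&(a<.2)&(P[...,2]>.045)
    h=np.arctan2(P[...,2]-.05,.195-a);r=np.hypot(P[...,2]-.05,.195-a)
    k=br&(r>.03)&(r<.1);print(' arm pts',k.sum(),'angle med',np.median(h[k]),'line slope',np.polyfit(a[k],P[k][:,2],1))
    k=br&(r>.103);print(' knob angle',k.sum(),np.median(h[k]),np.median(r[k]))
A=[];B=[]
for n,uv in rays:
    o,d=ray(n,[uv]);d=d[0]/np.linalg.norm(d);M=np.eye(3)-np.outer(d,d);A.append(M);B.append(M@o)
X=np.linalg.solve(sum(A),sum(B));q=X-p0;print('tri',X,'a,b,z',q@ex,q@ey,X[2],'ang',np.arctan2(X[2]-.05,.195-q@ex),'r',np.hypot(X[2]-.05,.195-q@ex),[np.linalg.norm(M@X-b) for M,b in zip(A,B)])
```

```text
top 27 200.88888888888889 236.22222222222223 (np.int64(199), np.int64(203)) (np.int64(234), np.int64(239)) a 0.1010198706769166 b 0.1278949685021878 z 0.11778937119648503
 arm pts 23 angle med 0.6277884548732812 line slope [-0.54687474  0.16508784]
 knob angle 30 0.6324442512881507 0.11510495602478593
scene 12 198.75 186.33333333333334 (np.int64(197), np.int64(200)) (np.int64(185), np.int64(188)) a 0.09921225647650098 b 0.1306148057762537 z 0.11686683009239951
 arm pts 17 angle med 0.5995566668534311 line slope [-0.649588    0.17785105]
 knob angle 15 0.6070596122609884 0.11645685514895218
tri [0.37233133 0.08547095 0.11270748] a,b,z 0.10209594168897192 0.1282165430561879 0.11270747903602929 ang 0.5937292548855887 r 0.11208653789689893 [np.float64(0.00033967555641344587), np.float64(0.0003396755564133252)]
```

Triangulating the knob gives r = 0.1121 m, against 0.112 m stated, so index ≈ 0.594 rad. I now move above the bar.

jog_arm([
  [0,0,0,0,1.4,3,5],
  [0,0,0,0,1.4,3.5,5],
  [0,0,0,0,1.3,3.3,5],
  [0,0,0,0,0,0,5],
  [0,0,0,0,0,0,5],
  [0,0,0,0,0,0,5],
])

```text
time: 16.1
position: [0.4603, 0.0871, 0.1628]
tool_rot: [-1.27, 1.17, 1.27]
ft_force: [-0.4, 0.2, 0.0]
grip_width: 0.579
```

Run:
```python
from h import *
Rc,pc,s=now();print(pc,s['time'],s['grip_width'],s['ft_force'],s['joint_positions'].round(3))
print(rel(Rc,pc,Rt(np.radians(94.9)),[.4606,.0879,.095]))
im,d=grab('scene','8')
b=cv2.resize(cv2.imread('pics/scene_8.png')[130:230,160:290],None,fx=6,fy=5.5,interpolation=2)
cv2.imwrite('pics/c8.png',b)
```

```text
[0.46034889 0.08708256 0.16279088] 16.1 0.5787693015551213 [-0.4277433   0.24881708  0.03838686] [-0.503 -0.015  0.258  1.995  0.004  1.161  1.407]
(array([-0.18, -0.03, -0.02]), array([ 6.78, -0.03,  0.08]))
```

View pics/c8.png

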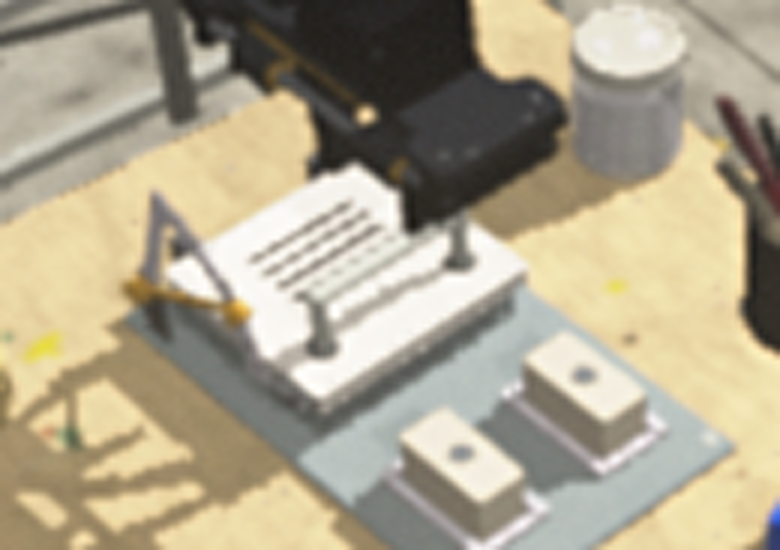

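jog_arm([
  [0,0,0,2.5,0,0.1,5],
  [0,0,0,2.5,0,0,5],
  [0,0,0,1.7,0,0,5],
  [0,0,0,0,0,0,5],
  [0,0,0,0,0,0,5],
])

```text
time: 16.77
position: [0.4607, 0.089, 0.0967]
tool_rot: [-1.271, 1.168, 1.27]
ft_force: [0.6, 0.2, 1.3]
grip_width: 0.576
```

jog_arm([
  [0,0,0,0,0,0,3],
  [0,0,0,0,0,0,1.5],
  [0,0,0,0,0,0,0],
  [0,0,0,0,0,0,0],
  [0,0,0,0,0,0,0],
], squeeze=45)

```text
time: 17.4
position: [0.4601, 0.0885, 0.0961]
tool_rot: [-1.272, 1.169, 1.27]
ft_force: [-0.2, -3.2, 0.8]
grip_width: 0.124
```

Run:
```python
from h import *
Rc,pc,s=now();print(Rc.round(3),pc,s['time'],s['grip_width'],s['ft_force'],s['joint_positions'].round(3))
```

```text
[[ 0.    -0.996 -0.084]
 [-0.001 -0.084  0.996]
 [-1.    -0.    -0.001]] [0.4601155  0.08849514 0.09611866] 17.4 0.12361439908167973 [-0.23774104 -3.19451866  0.80321241] [-0.5    0.062  0.261  2.067 -0.018  1.015  1.425]
```

jog_arm([
  [0,2.1,0,-0.36,0,0.17,0],
  [0,2.1,0,-0.36,0,0.17,0],
  [0,2.1,0,-0.36,0,0.17,0],
  [0,2.1,0,-0.36,0,0.17,0],
  [0,0,0,0,0,0,0],
])

```text
time: 18.02
position: [0.4594, 0.096, 0.1095]
tool_rot: [-1.385, 1.272, 1.193]
ft_force: [3.2, -4.0, -5.5]
grip_width: 0.119
```

```bash
cat >> h.py <<'E'
def hood():
    Rc,pc,s=now();yaw=np.radians(94.9);ex=np.array([np.cos(yaw),np.sin(yaw),0]);ey=np.array([-np.sin(yaw),np.cos(yaw),0])
    g=np.array([.4601,.0885,.0961]);h=g+.098*ex-np.array([0,0,.045])
    v=pc-h;A=-(v@ex);ang=np.arctan2(v[2],A)-np.arctan2(.045,.098)
    tilt=np.arctan2(-Rc[:,0]@ex,-Rc[2,0]) 
    print('t',s['time'],'theta',ang.round(4),'r',np.hypot(A,v[2]).round(4),'dy',(v@ey).round(4),'tooltilt',tilt.round(4),'gw',s['grip_width'].round(3),'F',s['ft_force'].round(1),'q',s['joint_positions'].round(2))
E
python3 -c "
from h import *
hood()"
```

```text
Traceback (most recent call last):
  File "h.py", line 30, in hood
    print('t',s['time'],'theta',ang.round(4),'r',np.hypot(A,v[2]).round(4),'dy',(v@ey).round(4),'tooltilt',tilt.round(4),'gw',s['grip_width'].round(3),'F',s['ft_force'].round(1),'q',s['joint_positions'].round(2))
                                                                                                                              ^^^^^^^^^^^^^^^^^^^^^
AttributeError: 'float' object has no attribute 'round'
```

```bash
sed -i "s/s\['grip_width'\].round(3)/round(s['grip_width'],3)/" h.py
python3 - <<'E'
from h import *
hood()
im,d=grab('scene','9')
b=cv2.resize(cv2.imread('pics/scene_9.png')[130:230,160:290],None,fx=6,fy=5.5,interpolation=2)
cv2.imwrite('pics/c9.png',b)
E
```

```text
t 18.025 theta 0.1425 r 0.1077 dy 0.0001 tooltilt 0.1489 gw 0.119 F [ 3.2 -4.  -5.5] q [-0.58  0.07  0.21  2.03  0.14  1.08  1.22]
```

View pics/c9.png

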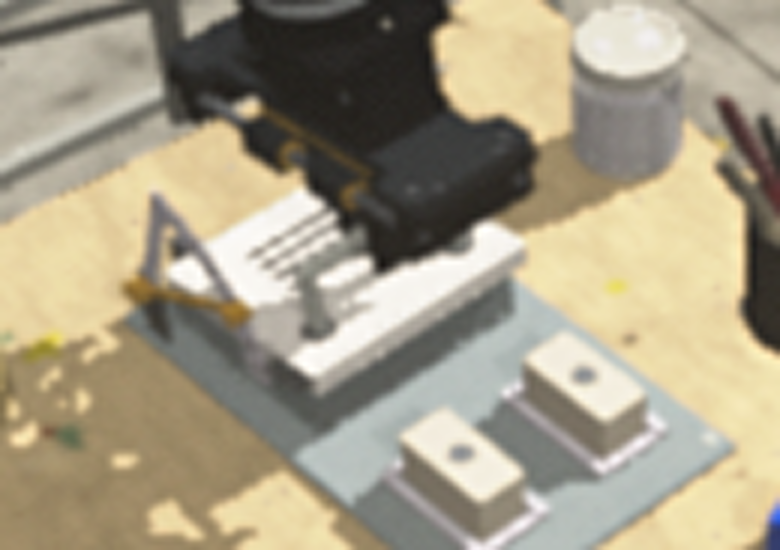

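The hood follows the gripper, with the grip holding the bar. I continue the lift.

jog_arm([
  [0,2.1,0,-0.36,0,0.17,0],
  [0,2.1,0,-0.36,0,0.17,0],
  [0,2.1,0,-0.36,0,0.17,0],
  [0,2.1,0,-0.36,0,0.17,0],
  [0,2.1,0,-0.36,0,0.17,0],
  [0,2.1,0,-0.36,0,0.17,0],
  [0,2.1,0,-0.36,0,0.17,0],
  [0,2.1,0,-0.36,0,0.17,0],
  [0,0,0,0,0,0,0],
  [0,0,0,0,0,0,0],
])

```text
time: 19.32
position: [0.4576, 0.1169, 0.1332]
tool_rot: [-1.601, 1.472, 1.015]
ft_force: [3.4, -4.1, -7.8]
grip_width: 0.126
```

Run:
```python
from h import *
hood()
im,d=grab('scene','10');grab('top','10')
b=cv2.resize(cv2.imread('pics/scene_10.png')[130:230,160:290],None,fx=6,fy=5.5,interpolation=2)
cv2.imwrite('pics/c10.png',b)
```

```text
t 19.325 theta 0.4385 r 0.1076 dy 0.0001 tooltilt 0.4408 gw 0.126 F [ 3.4 -4.1 -7.8] q [-0.72  0.16  0.14  1.95  0.38  1.28  0.92]
```

View pics/c10.png

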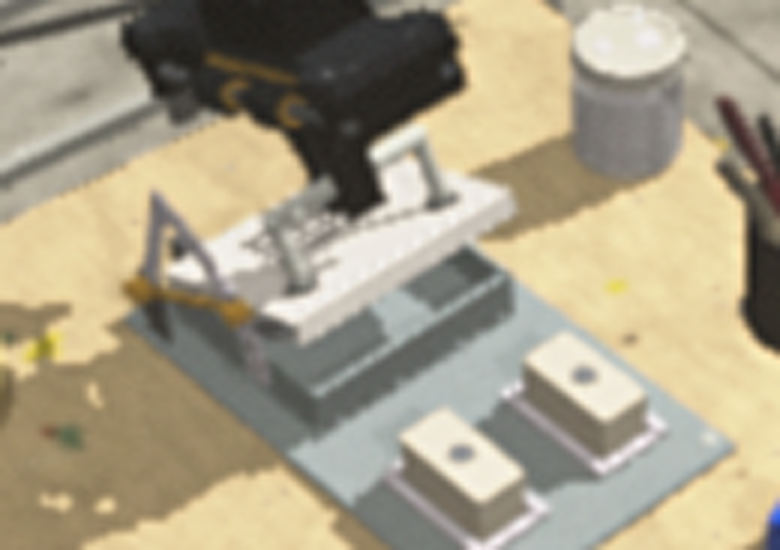

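jog_arm([
  [0,2.1,0,-0.36,0,0.17,0],
  [0,2.1,0,-0.36,0,0.17,0],
  [0,2.1,0,-0.36,0,0.17,0],
  [0,2.1,0,-0.36,0,0.17,0],
  [0,0,0,0,0,0,0],
  [0,0,0,0,0,0,0],
])

```text
time: 20.18
position: [0.4565, 0.1296, 0.1424]
tool_rot: [-1.706, 1.569, 0.914]
ft_force: [4.3, -4.7, -8.9]
grip_width: 0.123
```

Run:
```python
from h import *
hood()
im,d=grab('scene','11');it,_=grab('top','11')
b=cv2.resize(cv2.imread('pics/scene_11.png')[150:210,170:250],None,fx=7,fy=7,interpolation=2)
t=cv2.resize(cv2.imread('pics/top_11.png')[190:250,150:230],None,fx=2.5,fy=2.5,interpolation=2)
cv2.imwrite('pics/c11.png',b);cv2.imwrite('pics/c11t.png',t)
```

```text
t 20.175 theta 0.5842 r 0.1075 dy 0.0001 tooltilt 0.5876 gw 0.123 F [ 4.3 -4.7 -8.9] q [-0.78  0.24  0.12  1.89  0.46  1.38  0.81]
```

View pics/c11.png

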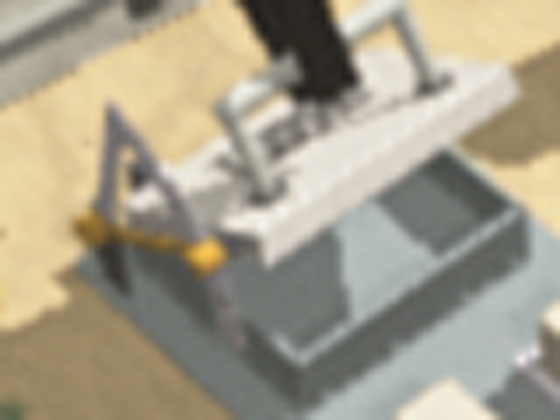

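View pics/c11t.png

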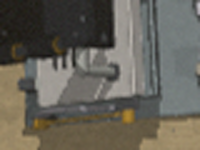

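Run:
```python
from h import *
yaw=np.radians(94.9);ex=np.array([np.cos(yaw),np.sin(yaw),0]);ey=np.array([-np.sin(yaw),np.cos(yaw),0])
p0=np.array([.5088,-.0053,0])
g=np.array([.4601,.0885,.0961]);hg=g+.098*ex-np.array([0,0,.045]);q=hg-p0;print('hinge from grip a,b,z',q@ex,q@ey,hg[2])
def kn(th,a0,z0,b=.1245,r=.112):return p0+(a0-r*np.cos(th))*ex+b*ey+np.array([0,0,z0+r*np.sin(th)])
for n,box in(('top',(190,212,226,246)),('scene',(188,208,176,198))):
  cs=[]
  for t in ('0','11'):
    im=np.load(f'pics/{n}_{t}.npz')['im'].astype(float)
    x0,x1,y0,y1=box;s=im[y0:y1,x0:x1]
    w=np.clip(s[...,0]-s[...,2]-(55 if n=='top' else 75),0,None)
    m=(w>0).astype(np.uint8);v,u=np.mgrid[y0:y1,x0:x1]
    # knob = erode-free: right-hand blob within 4.5px of max
    nn,l,st,ce=cv2.connectedComponentsWithStats(m);k=1+np.argmax(st[1:,4]);mm=(l==k)
    D=cv2.distanceTransform(m,cv2.DIST_L2,3);iy,ix=np.unravel_index(np.argmax(cv2.GaussianBlur(w,(5,5),1.2)),w.shape)
    near=(np.hypot(u-x0-ix,v-y0-iy)<4)&mm
    print(n,t,st[k],'peak',ix+x0,iy+y0,'cent',(u*w)[near].sum()/w[near].sum(),(v*w)[near].sum()/w[near].sum())
  for th in(.54,.57,.6,.63,.66):
    print('  th',th,'vis-hinge',proj(n,[kn(th,.195,.05)])[0].round(2),'b.128',proj(n,[kn(th,.195,.05,.128)])[0].round(2))
f=np.load('pics/scene_11.npz');f0=np.load('pics/scene_0.npz')
for n in('scene','top'):
  for t in('0','11'):
    P=cloud(n,np.load(f'pics/{n}_{t}.npz')['d']);q=P-p0;a=q@ex;b=q@ey;z=P[...,2]
    th=0 if t=='0' else .584
    # hood coords
    X=(a-.195)*np.cos(th)-(z-.05)*np.sin(th);Z=(a-.195)*np.sin(th)+(z-.05)*np.cos(th)
    m=(X<-.02)&(X>-.118)&(b>-.02)&(b<.1)&(abs(Z-.003)<.008)
    s=np.polyfit(X[m],Z[m],1);
    for _ in range(5):
        r=Z-np.polyval(s,X);m2=m&(abs(r)<.003);s=np.polyfit(X[m2],Z[m2],1)
    print(n,t,m2.sum(),'panel angle',th-np.arctan(s[0]),'offset',s[1])
```

```text
hinge from grip a,b,z 0.19561699293949683 0.040509908534212095 0.051100000000000007
top 0 [ 9  8  5  5 25] peak 201 236 cent 200.64102564102564 236.1511470985155
top 11 [ 9  8  5  6 26] peak 201 236 cent 200.67634854771785 236.17842323651453
  th 0.54 vis-hinge [202.37 234.72] b.128 [202.45 236.24]
  th 0.57 vis-hinge [201.45 234.73] b.128 [201.53 236.25]
  th 0.6 vis-hinge [200.5  234.73] b.128 [200.58 236.26]
  th 0.63 vis-hinge [199.5  234.74] b.128 [199.58 236.28]
  th 0.66 vis-hinge [198.47 234.76] b.128 [198.55 236.3 ]
scene 0 [ 9  9  5  4 13] peak 199 186 cent 198.85528455284552 185.98373983739836
scene 11 [ 9  8  5  5 19] peak 199 186 cent 199.03699284009548 185.92243436754177
  th 0.54 vis-hinge [200.77 187.43] b.128 [199.81 188.07]
  th 0.57 vis-hinge [200.29 186.43] b.128 [199.32 187.07]
  th 0.6 vis-hinge [199.78 185.42] b.128 [198.81 186.07]
  th 0.63 vis-hinge [199.26 184.41] b.128 [198.28 185.06]
  th 0.66 vis-hinge [198.72 183.4 ] b.128 [197.74 184.04]
scene 0 618 panel angle 0.006706147980146794 offset 0.0019938410080247247
scene 11 350 panel angle 0.5832194479283446 offset 0.002002945211392397
top 0 1506 panel angle -0.002524882563130214 offset 0.002949172820591023
top 11 546 panel angle 0.5802265093418724 offset 0.002809203960646756
```

Both views put the knob at about 0.60 rad. The hood is at 0.584 rad by the arm pose and 0.580–0.583 rad by plane fits to the panel. One small raise is left.

jog_arm([
  [0,0.9,0,-0.15,0,0.07,0],
  [0,0,0,0,0,0,0],
  [0,0,0,0,0,0,0],
  [0,0,0,0,0,0,0],
])

```text
time: 20.78
position: [0.4563, 0.131, 0.1432]
tool_rot: [-1.717, 1.579, 0.903]
ft_force: [3.5, -4.6, -10.2]
grip_width: 0.122
```

Run:
```python
from h import *
hood()
yaw=np.radians(94.9);ex=np.array([np.cos(yaw),np.sin(yaw),0]);ey=np.array([-np.sin(yaw),np.cos(yaw),0]);p0=np.array([.5088,-.0053,0])
for n in('scene','top'):
    im,d=grab(n,'12');P=cloud(n,d);q=P-p0;a=q@ex;b=q@ey;z=P[...,2];th=.598
    X=(a-.195)*np.cos(th)-(z-.05)*np.sin(th);Z=(a-.195)*np.sin(th)+(z-.05)*np.cos(th)
    m=(X<-.02)&(X>-.118)&(b>-.02)&(b<.1)&(abs(Z-.003)<.008);s=np.polyfit(X[m],Z[m],1)
    for _ in range(5):
        m2=m&(abs(Z-np.polyval(s,X))<.003);s=np.polyfit(X[m2],Z[m2],1)
    print(n,'panel',th-np.arctan(s[0]))
    # dark tongue / points beside the panel, robot side
    k=(b>.108)&(b<.122)&(X<-.095)&(X>-.14)&(abs(Z)<.02)
    print(' tongue pts',k.sum(),[(a[i].round(3),b[i].round(3),z[i].round(3),np.arctan2(z[i]-.05,.195-a[i]).round(3),im[i].tolist()) for i in zip(*np.nonzero(k))][:14])
b=cv2.resize(cv2.imread('pics/scene_12.png')[130:230,160:290],None,fx=6,fy=5.5,interpolation=cv2.INTER_CUBIC)
cv2.imwrite('pics/c12.png',b)
```

```text
t 20.775 theta 0.5992 r 0.1075 dy 0.0001 tooltilt 0.603 gw 0.122 F [  3.5  -4.6 -10.2] q [-0.79  0.24  0.11  1.89  0.47  1.4   0.8 ]
scene panel 0.5942381326886552
 tongue pts 33 [(np.float64(0.125), np.float64(0.12), np.float64(0.119), np.float64(0.774), [141, 134, 132]), (np.float64(0.123), np.float64(0.121), np.float64(0.117), np.float64(0.75), [130, 124, 124]), (np.float64(0.121), np.float64(0.12), np.float64(0.113), np.float64(0.708), [149, 143, 141]), (np.float64(0.117), np.float64(0.12), np.float64(0.112), np.float64(0.672), [179, 175, 175]), (np.float64(0.113), np.float64(0.109), np.float64(0.107), np.float64(0.608), [163, 157, 147]), (np.float64(0.109), np.float64(0.108), np.float64(0.11), np.float64(0.607), [186, 179, 170]), (np.float64(0.104), np.float64(0.108), np.float64(0.114), np.float64(0.612), [201, 193, 183]), (np.float64(0.094), np.float64(0.108), np.float64(0.123), np.float64(0.621), [240, 236, 226]), (np.float64(0.117), np.float64(0.12), np.float64(0.108), np.float64(0.64), [159, 153, 154]), (np.float64(0.109), np.float64(0.116), np.float64(0.112), np.float64(0.6
[... 1034 characters left out ...]
t64(0.11), np.float64(0.118), np.float64(0.624), [115, 113, 108]), (np.float64(0.097), np.float64(0.11), np.float64(0.121), np.float64(0.63), [81, 79, 78]), (np.float64(0.095), np.float64(0.11), np.float64(0.118), np.float64(0.6), [72, 73, 69]), (np.float64(0.093), np.float64(0.11), np.float64(0.119), np.float64(0.593), [59, 57, 54]), (np.float64(0.091), np.float64(0.11), np.float64(0.118), np.float64(0.576), [72, 70, 67]), (np.float64(0.089), np.float64(0.11), np.float64(0.111), np.float64(0.522), [82, 86, 82]), (np.float64(0.087), np.float64(0.11), np.float64(0.111), np.float64(0.514), [90, 94, 94]), (np.float64(0.118), np.float64(0.11), np.float64(0.106), np.float64(0.626), [96, 95, 90])]
```

View pics/c12.png

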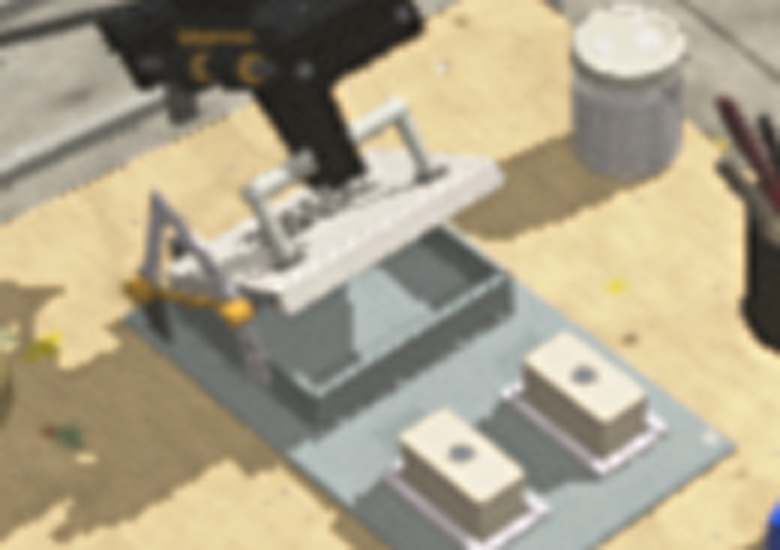

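The scene crop shows the hood raised with the gripper on its bar at (330,180). The brass knob at (237,310) is level with the hood's near corner, and both castings are seated at (585,390) and (462,475). I'm handing in.

Run:
```python
from h import *
hood();print(get_state()['qd'].round(3))
from bench import close_job
print(close_job())
```

```text
t 20.875 theta 0.5992 r 0.1075 dy 0.0001 tooltilt 0.6029 gw 0.12 F [  4.7  -5.9 -10.3] q [-0.79  0.24  0.11  1.89  0.47  1.4   0.8 ]
[ 0.     0.001 -0.    -0.002  0.    -0.    -0.   ]
the job is handed in; nothing more can be done
None
```

I seated the casting in the empty pocket with its tab towards the hood and let go of it. I then lifted the hood to the index and handed in at 20.9 s, still gripping the bar.

My first grip would have pushed the gripper's body into the pens behind the lamp. I set the casting back down beside the lamp and regripped it lengthwise before placing it.

**Casting:** its top measured z = 0.047 m, the same as the other casting. The final picture shows it upright and fully down. I could not see the tab in the slot from either camera, but an upright casting at that height means the tab is in.

**Hood and index:**

| Measured | How | Angle (rad) |
|---|---|---|
| Hood | arm pose | 0.599 |
| Hood | fits to the panel, two views | 0.594 and 0.596 |
| Index arm | triangulated knob | 0.594 |
| Index arm | knob in each view | about 0.60 |

- **Pointer:** I did not resolve the dark tongue sharply enough for a direct check, so the match rests on these angles agreeing to about 0.01 rad. Raw depth readings of the knob's surface were higher, at 0.607–0.632 rad; I put that down to surface bias.
- **Rest of the scene:** the index arm had not moved in the pictures, and I touched nothing else that I know of.
- **Grip on the bar:** the opening read about 10.5 mm on the 12 mm bar, probably the pads giving under 45 N. The bar did not slip.

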